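# Clamp the dapping block by driving the clamp's slanted pin home with the hammer

## Task

Set the dapping block from the front of the bench, dish up, on the bed of the clamp between the wooden-faced fence and the nose of the slanted pin, in the middle. Then take the hammer and drive the pin fully home along its own slope with smart blows, square on with the flat face, so that the block is held tight against the fence; never push the pin with the gripper or hit the block. Finally lay the hammer flat on the bench, and leave the two punches and the wooden offcut where they lie.

Things in the scene. Friction and masses are not known exactly. Their poses are not given: they have to be found in the camera images.
- clamp: Grey cast clamp fixed on the bench, base 92 x 200 x 14 mm. Origin: underside, on the middle line; z up, +y from the pin to the fence. In this frame (mm): bed at z = 14; fence with its wooden face at y = 64, 74 wide, top at z = 52; a slanted barrel on a rib, x within 15 (foot 23), y -92 to 6, top z = 93, carries the drive pin. The sides (x) are open.
- clamp_seat (a point): Point on the bed under the middle of a block that is seated against the fence, (0, 40, 14) mm in the clamp's frame, same axes. With the pin out the block has 12 mm of play: set down up to 10 mm short of here (towards -y) it still clears the nose, and the nose shoves it against the fence.
- pin_head (a point): Centre of the flat top of the drive pin's steel head (24 mm across); z points out of it along the pin, which leans 50 degrees from vertical, head towards the clamp's -y. With the pin out at (0, -68.5, 102) mm in the clamp's frame, home at (0, -53, 89). The pin's other end is a sprung brass nose (12 mm ball) that bears on the block's side 22 mm above the bed.
- drive_pin (a joint): Travel of the drive pin in m: 0 = out, 0.020 = home (head down on the barrel). Driven, it goes along the clamp's (0, 0.766, -0.643). A stiff fit in a split barrel: about 8 N moves it, up to 13 N over the last 4 mm as its nose spring is squeezed, and it stays where it is left.
- block_center (a point): Centre of the dapping block, a brown hardwood cube of 48 mm with hollows in its sides and a dish in its top (z up). It stands loose at the front edge of the bench, nearest the robot (a like cube far back by the stacked pan is not meant). About 0.15 kg; its four sides are alike for clamping.
- hammer_grip (a point): Where to hold the hammer: middle of its wooden handle (178 mm long, here 18 thick), 11 mm above the bench as it lies, 32 mm from the middle of the steel head. The hammer lies on its side: x along the handle to the head, -y along the head (72 mm long, 22 thick) to the flat striking face, z up; the +y end of the head is a wedge. About 0.3 kg.
- hammer_face (a point): Middle of the hammer's flat striking face (about 20 mm across), which looks along this frame's -y; at (32, -36, 0) mm from hammer_grip in the same axes.
- offcut: Brown hardwood offcut, 41 x 70 x 24 mm, on the cutting mat (3 mm thick) to the right of the clamp. Not needed. Origin under its middle.
- punch_a: Steel chasing punch, 122 x 10 x 10 mm, lying to the left of the clamp. Not needed. Origin under its middle.
- punch_b: Second steel chasing punch, 117 x 10 x 10 mm, beside the first. Not needed. Origin under its middle.
There are look-alikes about, which are no part of the job. What is shaped like the part that bears block_center but red or yellow is not meant.

How it is judged:
By the outcome, as a careful person would: the job done as asked, in the order asked, and still so for the second after the job is handed in, with the robot touching nothing.
It also fails if it takes over 54 s, if anything falls off the work surface, if the arm or the gripper's body presses on something with over 40 N, if the wrist force passes 120 N, or if a joint passes its speed limit or range.

## Robot

A 6-joint arm with a two-finger parallel gripper is mounted at the origin on a cart in front of the work surface, level with it; the furniture and walls round the work are solid. World frame = base frame: x ahead of the robot, y to its left, z up, the work surface at z = 0. Lengths are in m, angles in rad, forces in N, time in s.
With the tool pointing down it reaches from about 0.275 to 1 m from the base axis. Payload 8.4 kg.
Tool frame: the origin (TCP) lies on the centre line of the jaws, within the pads' length; the fingertips stand 17 mm ahead of it and the grasp point (between the pads) lies 2 mm behind it (bot.tcp_to_tips is the y of the fingertips in the tool frame, in m); y points along the fingers, z is the direction in which the jaws open and shut, and the axes are right-handed (so a half turn about y gives the same grasp; the last joint's range is limited). The gripper opens to 85 mm and grips with 20 to 120 N. Pads are 22 mm wide; open, the fingers measure 114 mm over their backs; the gripper's body (76 mm by 85 mm) begins 54 mm behind the grasp point. The pads swing forward as they close: fully open they stand 13 mm farther back than shut.
Start: joints at [-1.28, 0.353, 1.633, -0, 1.155, -0.002], TCP at [0.18, -0.598, 0.248] pointing down, gripper open.
Joint ranges: [-2.63, 2.63], [-0.92, 2.1], [0.06, 2.66], [-1.3, 4.44], [0, 2.69], [-3.02, 3.02]. Speed limits (rad/s): [2.22, 2.22, 2.79, 3.14, 3.14, 3.14].

## Interface

Orientations are given as a unit quaternion [x, y, z, w].
In Python, from workcell import bot, hand, kinematics, get_obs, vision, hand_in gives the robot as it stands. The module is installed in compiled form; this text tells all that it offers. Calls block until the motion is done:
- bot.reach(position, orientation): joint-space move of the TCP to a pose.
- bot.servo_line(position, ori=None, velocity=0.15): straight line of the TCP; ori=None keeps the orientation; velocity is the mean speed in m/s.
- bot.goto_joints(angles): joint-space move.
- hand.move_gripper(opening, strength=None): finger opening in m; strength is the grip in N (None keeps the last); returns when the fingers have stopped.
- bot.dwell(seconds).
- kinematics.solve_ik(position, orientation): joint angles nearest the present ones, or None.
- get_obs(): the state.
- vision.read_camera(name): name is "side" or "top" or "wrist"; returns a dict with "frame" (480x640x3 uint8, red, green, blue), "intrinsics" (3x3 intrinsics, pixels), "view" (4x4, takes a point from world to camera coordinates). Camera axes: x right, y down, z forward; pixel columns grow to the right and rows downward; lengths in m; the calibration is good to about 2 mm. The wrist camera is an equidistant fisheye: a pixel r from the principal point sees the ray r / f radians off the axis. A picture is of the moment at which its call begins. There is no depth.
A pose or a line that the arm cannot do raises bot.IKError and nothing moves.
- hand_in(): hands the job in, once; it reports no verdict.
The state is a dict: "time_s": time; "joint_pos": joint angles; "joint_vel": joint speeds; "joint_efforts": joint torques, N m; "position": TCP position; "orientation": TCP orientation; "wrist_force": force on the tool from outside, world axes, zero at the start; "ft_torque": the same for the moment, N m; "gripper_width": finger opening in m.
Only numpy, scipy, OpenCV 4.12 (cv2) and the standard library are available. Lean on these libraries where they do the work, as an engineer would, in place of code of your own. Each camera call takes 0.05 s, during which the arm holds its last target.

## Working session

There is one attempt and no reset: what is moved stays moved. The work goes in short steps, each a Python script; the robot and the scene stay as the last script left them, time stands still between calls to the robot, and variables do not carry over. Pictures are saved under pics/ and viewed, and the job is handed in when it is done.

```bash
mkdir -p pics
cat > h.py <<'E'
import numpy as np, cv2
from workcell import bot, hand, kinematics, get_obs, vision, hand_in
def snap(n,f):
    d=vision.read_camera(n); cv2.imwrite('pics/'+f,cv2.cvtColor(d['frame'],cv2.COLOR_RGB2BGR)); np.savez('pics/'+f+'.npz',K=d['intrinsics'],V=d['view'],frame=d['frame']); return d
E
python3 - <<'E'
from h import *
for n in ['side','top','wrist']:
    d=snap(n,n+'0.png'); print(n,d['intrinsics'].round(1).tolist(),d['view'].round(4).tolist())
o=get_obs();print(o['position'],o['orientation'],o['time_s'],o['wrist_force'],bot.tcp_to_tips)
E
```

```text
side [[493.6, 0.0, 317.0], [0.0, 493.6, 236.5], [0.0, 0.0, 1.0]] [[0.9755, 0.219, 0.022, -0.5013], [0.111, -0.4036, -0.9082, 0.0174], [-0.19, 0.8883, -0.418, 1.1084], [0.0, 0.0, 0.0, 1.0]]
top [[489.1, 0.0, 311.7], [0.0, 489.1, 239.9], [0.0, 0.0, 1.0]] [[0.0455, -0.999, 0.0046, -0.0591], [-0.9775, -0.0455, -0.2062, 0.5499], [0.2061, 0.0049, -0.9785, 0.8658], [0.0, 0.0, 0.0, 1.0]]
wrist [[371.6, 0.0, 318.8], [0.0, 371.6, 240.5], [0.0, 0.0, 1.0]] [[0.2888, -0.9574, -0.0026, -0.6241], [-0.9039, -0.2735, 0.3289, -0.043], [-0.3156, -0.0926, -0.9444, 0.3817], [0.0, 0.0, 0.0, 1.0]]
[ 0.18026949 -0.59805804  0.24772589] [-0.10322727  0.69992449 -0.69915786  0.10309286] 0.15 [-1.00876005  0.44746675  0.58702221] 0.017
```

View pics/side0.png

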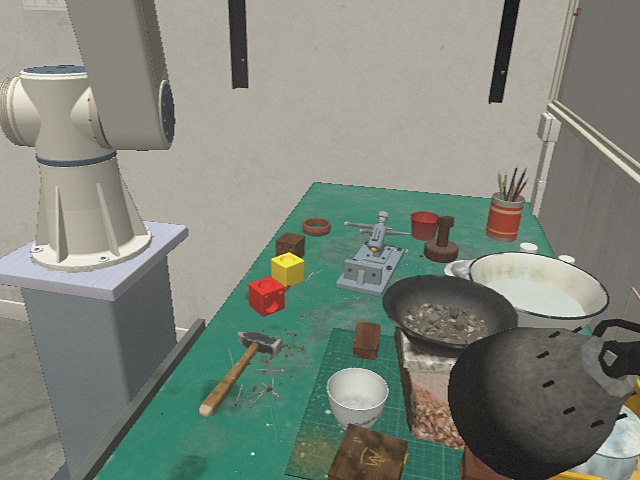

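View pics/top0.png

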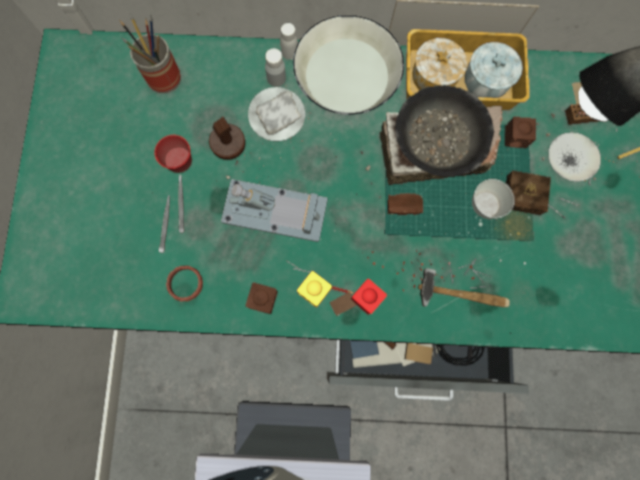

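View pics/wrist0.png

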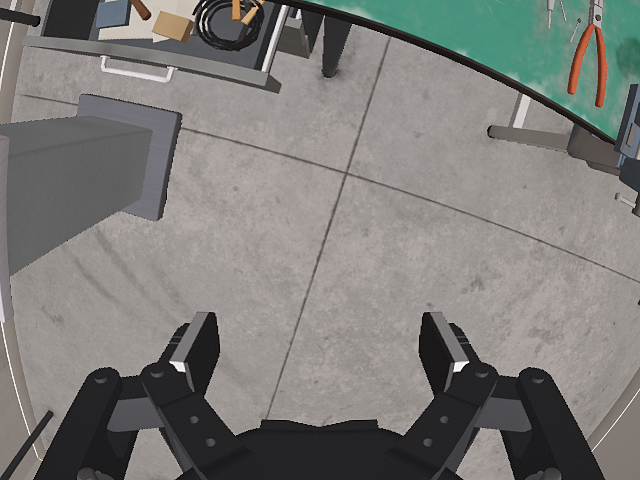

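Run:
```python
import cv2,numpy as np
t=cv2.imread('pics/top0.png');s=cv2.imread('pics/side0.png')
R=lambda i,k:cv2.resize(i,None,fx=k,fy=k,interpolation=cv2.INTER_CUBIC)
a=R(t[170:320,150:390],3.3);cv2.imwrite('pics/c1.png',a)
cv2.imwrite('pics/c2.png',R(s[190:430,190:430],2.5))
cv2.imwrite('pics/c3.png',R(t[240:330,320:520],4))
```

```text
(no output)
```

View pics/c1.png

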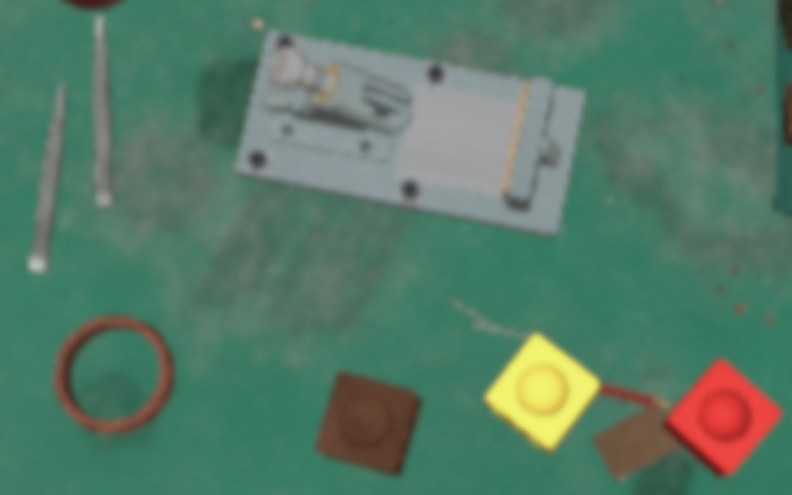

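View pics/c2.png

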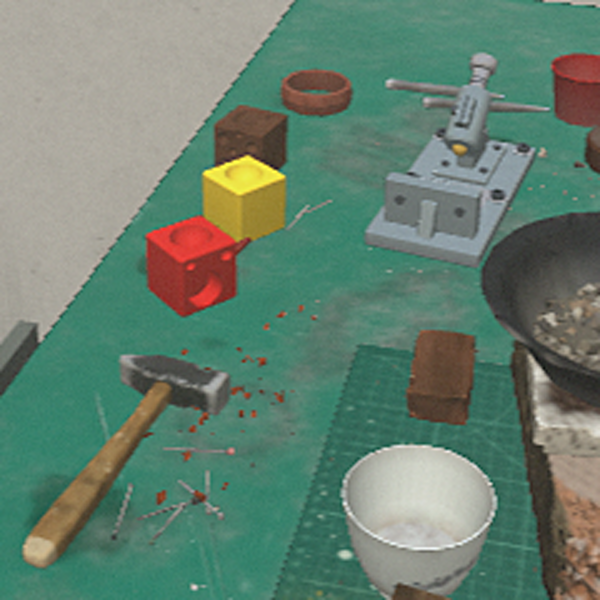

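View pics/c3.png

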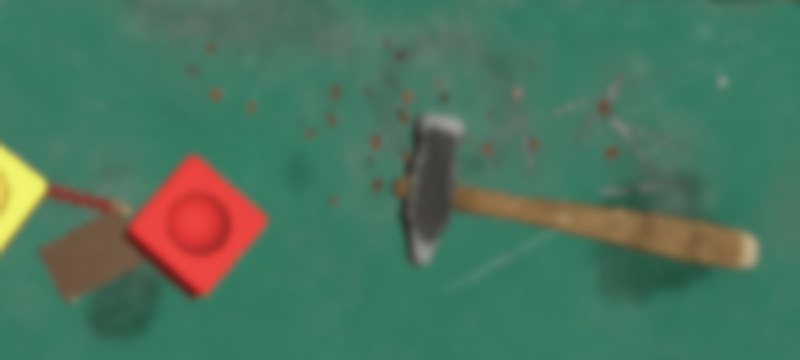

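```bash
cat >> h.py <<'E'
def ray(K,V,uv,fish=False):
    uv=np.atleast_2d(np.asarray(uv,float)); p=(uv-[K[0,2],K[1,2]])/K[0,0]
    if fish:
        r=np.linalg.norm(p,axis=1,keepdims=True); d=np.hstack([p/np.maximum(r,1e-9)*np.sin(r),np.cos(r)])
    else: d=np.hstack([p,np.ones((len(p),1))])
    R=V[:3,:3]; return -R.T@V[:3,3], d@R
def plane(K,V,uv,z,fish=False):
    c,d=ray(K,V,uv,fish); return c+d*((z-c[2])/d[:,2])[:,None]
def proj(K,V,X,fish=False):
    P=np.atleast_2d(X)@V[:3,:3].T+V[:3,3]
    if fish:
        r=np.linalg.norm(P[:,:2],axis=1); th=np.arctan2(r,P[:,2]); q=P[:,:2]/r[:,None]*th[:,None]
    else: q=P[:,:2]/P[:,2:]
    return q*K[0,0]+[K[0,2],K[1,2]]
def load(f):
    d=np.load('pics/'+f+'.npz'); return d['K'],d['V'],cv2.cvtColor(d['frame'],cv2.COLOR_RGB2BGR)
def seg(img,lo,hi,box,k=3):
    x0,y0,x1,y1=box; m=np.zeros(img.shape[:2],np.uint8)
    m[y0:y1,x0:x1]=cv2.inRange(cv2.cvtColor(img,cv2.COLOR_BGR2HSV),np.array(lo),np.array(hi))[y0:y1,x0:x1]
    m=cv2.morphologyEx(m,cv2.MORPH_OPEN,np.ones((k,k)))
    cs=cv2.findContours(m,cv2.RETR_EXTERNAL,cv2.CHAIN_APPROX_NONE)[0]
    return max(cs,key=cv2.contourArea)[:,0,:]
E
python3 - <<'E'
from h import *
K,V,t=load('top0.png')
print('cam',ray(K,V,[[0,0]])[0])
hs=cv2.cvtColor(t,cv2.COLOR_BGR2HSV)
for p in [(262,298),(240,210),(285,210),(450,294),(428,288),(330,225),(180,205),(230,225)]: print(p,hs[p[1],p[0]])
c=seg(t,[0,60,20],[14,255,140],(235,275,290,320)); 
w=plane(K,V,c,0.048)
print('block',cv2.minAreaRect((w[:,:2]*1000).astype(np.float32)),cv2.boundingRect(c))
c=seg(t,[85,0,60],[130,90,255],(210,165,335,250))
for z in (0.014,0):
  w=plane(K,V,c,z)
  r=cv2.minAreaRect((w[:,:2]*1000).astype(np.float32));print('clamp',z,r,cv2.boxPoints(r).tolist())
c=seg(t,[8,70,60],[25,255,255],(430,280,520,315))
w=plane(K,V,c,0.011);print('handle',cv2.minAreaRect((w[:,:2]*1000).astype(np.float32)),cv2.boxPoints(cv2.minAreaRect((w[:,:2]*1000).astype(np.float32))).tolist())
# head: manual outline in crop c3
head=np.array([[420,115],[465,120],[432,265],[410,262]])/4+[320,240]
print('head',plane(K,V,head,0.016)[:,:2]*1000)
E
```

```text
cam [ 0.36170123 -0.03829132  0.96086877]
(262, 298) [ 10 128  96]
(240, 210) [ 94  25 156]
(285, 210) [110   5 164]
(450, 294) [ 20 107 124]
(428, 288) [23 16 63]
(330, 225) [ 78 114 121]
(180, 205) [ 48  10 128]
(230, 225) [ 75  62 107]
block ((439.79998779296875, 54.83732604980469), (46.64160919189453, 44.61038589477539), 76.87679290771484) (247, 284, 29, 28)
clamp 0.014 ((619.4763793945312, 44.86985778808594), (197.774658203125, 91.47789764404297), 82.04002380371094) [[560.4840698242188, -46.73070526123047], [651.0806274414062, -59.39868927001953], [678.4686889648438, 136.47042846679688], [587.8721313476562, 149.13839721679688]]
clamp 0 ((623.2877197265625, 46.09944152832031), (200.69886779785156, 92.83045959472656), 82.04002380371094) [[563.4231567382812, -46.85548400878906], [655.3591918945312, -59.71076965332031], [683.1522827148438, 139.0543670654297], [591.2162475585938, 151.90965270996094]]
handle ((466.52001953125, -345.5503234863281), (145.0828094482422, 19.225706100463867), 81.1893310546875) [[445.9094543457031, -415.7633056640625], [464.9082946777344, -418.7081298828125], [487.1305847167969, -275.33734130859375], [468.1317443847656, -272.39251708984375]]
head [[ 513.53780007 -257.14984486]
 [ 512.08781277 -279.09761338]
 [ 440.9817078  -262.75013086]
 [ 441.93060602 -252.18330474]]
```

```bash
cat > ov.py <<'E'
from h import *
import sys
C0=np.array([.6195,.0449,0]); yc=np.array([-.1385,-.9904,0]); yc/=np.linalg.norm(yc); xc=np.cross(yc,[0,0,1]); zc=np.array([0,0,1.])
def cl(p): p=np.asarray(p,float)/1000; return C0+p[0]*xc+p[1]*yc+p[2]*zc
PTS={'base':[(s*46,t*100,14) for s,t in((1,1),(1,-1),(-1,-1),(-1,1))],'fence':[(-37,64,52),(37,64,52),(37,64,14),(-37,64,14)],'head':[(0,-68.5,102)],'seat':[(0,40,14)]}
def draw(f,out,fish,box,k):
    K,V,im=load(f); x0,y0,x1,y1=box
    im=cv2.resize(im[y0:y1,x0:x1],None,fx=k,fy=k,interpolation=cv2.INTER_CUBIC)
    for n,ps in PTS.items():
        q=((proj(K,V,[cl(p) for p in ps],fish)+.5-[x0,y0])*k).astype(int)
        if len(q)>1: cv2.polylines(im,[q[:,None]],True,(0,0,255),1)
        else: cv2.drawMarker(im,tuple(map(int,q[0])),(0,0,255),0,12)
    cv2.imwrite('pics/'+out,im)
if __name__=='__main__':
    draw('top0.png','o1.png',False,(210,165,340,250),5)
    draw('side0.png','o2.png',False,(320,195,430,305),5)
E
python3 ov.py
```

```text
(no output)
```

View pics/o1.png

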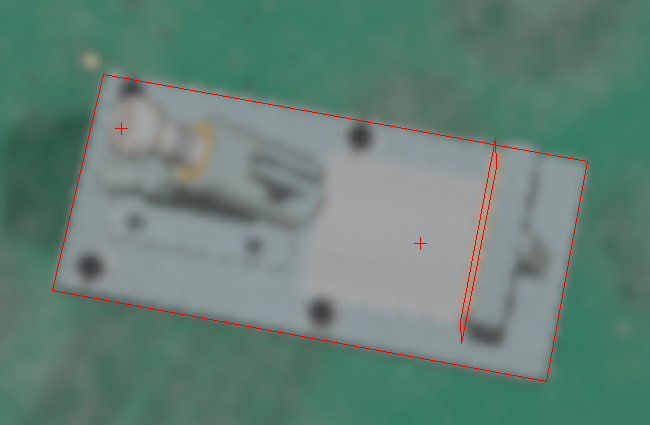

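View pics/o2.png

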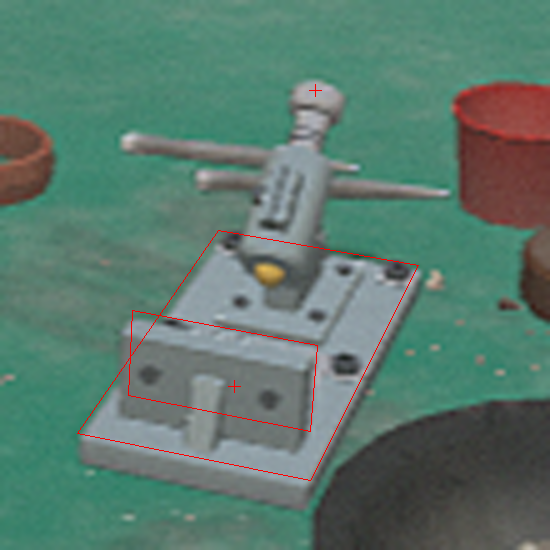

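```bash
cat >> ov.py <<'E'
from scipy.spatial.transform import Rotation as Ro
def q(yv,zv):
    yv=np.array(yv,float);yv/=np.linalg.norm(yv);zv=np.array(zv,float);zv-=yv*(zv@yv);zv/=np.linalg.norm(zv)
    return Ro.from_matrix(np.c_[np.cross(yv,zv),yv,zv]).as_quat()
D=np.array([0,0,-1.])
f=0.766*yc-0.643*zc; a=-0.643*yc-0.766*zc
E
python3 - <<'E'
from ov import *
R=Ro.from_quat(get_obs()['orientation']).as_matrix();print(R.round(2).tolist())
T=lambda g,y:np.array(g)+0.002*np.array(y)   # TCP for a grasp point
for s in(1,-1):
    bj=s*np.array([.974,-.227,0]); fd=np.array([.988,-.155,0])
    hz=s*fd
    pts=dict(bl=(T([.440,.055,.032],D),q(D,bj)),blup=(T([.440,.055,.15],D),q(D,bj)),pl=(T(cl((0,35,46)),D),q(D,-s*xc)),plup=(T(cl((0,35,120)),D),q(D,-s*xc)),
     ham=(T([.473,-.2945,.011],D),q(D,hz)),hamup=(T([.473,-.2945,.15],D),q(D,hz)))
    for nm,dd in(('st',.0),('back',.09),('home',-.02)):
        g=cl((0,-68.5,102))-f*(.036+dd)+xc*.032
        pts[nm]=(T(g,a),q(a,s*f))
    for k,(p,o) in pts.items():
        j=kinematics.solve_ik(p,o); print(s,k,None if j is None else np.round(j,2))
E
```

```text
[[-0.96, -0.0, 0.29], [-0.29, 0.0, -0.96], [0.0, -1.0, -0.0]]
1 bl [ 0.12  0.43  2.17 -0.    0.54  0.35]
1 blup [ 0.12  0.21  2.1  -0.    0.83  0.35]
1 pl [ 0.01  0.59  1.79 -0.    0.76  0.15]
1 plup [ 0.01  0.48  1.76 -0.    0.9   0.15]
1 ham [-0.56  0.58  1.93 -0.    0.63 -0.4 ]
1 hamup [-0.56  0.37  1.87 -0.    0.91 -0.4 ]
1 st [-0.11  0.54  1.88  0.92  0.95  0.96]
1 back [0.01 0.46 1.84 0.9  0.95 1.14]
1 home [-0.14  0.56  1.88  0.92  0.94  0.92]
-1 bl [ 0.12  0.43  2.17 -0.    0.54 -2.79]
-1 blup [ 0.12  0.21  2.1  -0.    0.83 -2.79]
-1 pl [ 0.01  0.59  1.79 -0.    0.76 -2.99]
-1 plup [ 0.01  0.48  1.76 -0.    0.9  -2.99]
-1 ham [-0.56  0.58  1.93 -0.    0.63  2.74]
-1 hamup [-0.56  0.37  1.87 -0.    0.91  2.74]
-1 st [-0.11  0.54  1.88  0.92  0.95 -2.18]
-1 back [ 0.01  0.46  1.84  0.9   0.95 -2.01]
-1 home [-0.14  0.56  1.88  0.92  0.94 -2.22]
```

Run:
```python
from ov import *
bot.reach([.440,.055,.17],q(D,[.974,-.227,0]))
d=snap('wrist','w1.png');o=get_obs();print(o['time_s'],o['position'],d['view'].round(4).tolist())
```

```text
2.7083 [0.44029634 0.05449121 0.17004824] [[0.9737, -0.2277, -0.0005, -0.4164], [-0.215, -0.92, 0.3277, 0.128], [-0.0751, -0.319, -0.9448, 0.3573], [0.0, 0.0, 0.0, 1.0]]
```

View pics/w1.png

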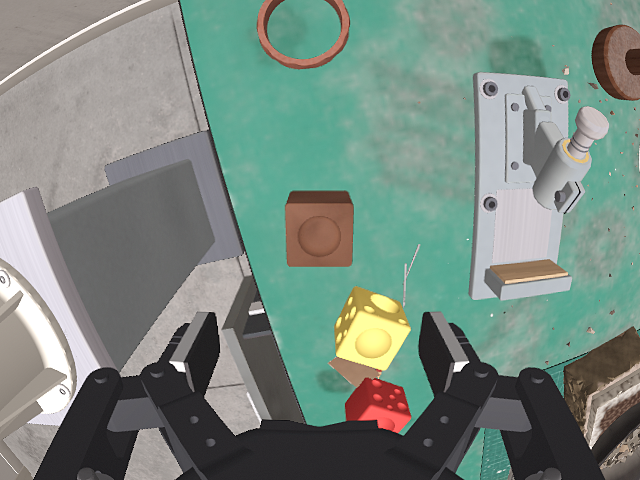

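Run:
```python
from ov import *
K,V,im=load('w1.png')
hs=cv2.cvtColor(im,cv2.COLOR_BGR2HSV); print(hs[255,340],hs[200,320],hs[235,320])
# top-face corners
g=cv2.cvtColor(im,cv2.COLOR_BGR2GRAY)
c=np.array([[287,208],[353,207],[352,267],[288,267]],np.float32).reshape(-1,1,2)
c=cv2.cornerSubPix(g,c,(4,4),(-1,-1),(3,30,.01))[:,0];print(c)
w=plane(K,V,c,.048,True)[:,:2]*1000;print(w.round(1),w.mean(0));
e=w[1]-w[0]+w[2]-w[3];print(np.linalg.norm(e)/2,np.degrees(np.arctan2(e[1],e[0])))
dsh=seg(im,[0,0,0],[30,255,255],(280,200,360,275))
p=plane(K,V,[(320,236.5)],.048,True);print('dish',p)
draw('w1.png','o3.png',True,(460,60,640,310),3)
# clamp base corners z=14
c=np.array([[474,73],[570,80],[472,299]],np.float32)
print(plane(K,V,c,.014,True)[:,:2]*1000,[ (cl(p)[:2]*1000).round(1) for p in PTS['base']])
```

```text
[  9 117 148] [  9 119  88] [  9 113 151]
[[287.      208.     ]
 [352.98926 204.36827]
 [350.20114 265.45612]
 [288.30765 266.1516 ]]
[[424.2  81.4]
 [468.9  73.6]
 [457.9  29.6]
 [414.1  39.3]] [441.27483278  55.95264269]
45.10327376114894 -11.169793560420912
dish [[0.44160076 0.05609227 0.048     ]]
[[586.80827248 149.03179691]
 [682.65992405 135.61564776]
 [560.46199733 -44.79013992]] [array([560.1, -47.8]), array([587.8, 150.3]), array([678.9, 137.6]), array([651.2, -60.5])]
```

View pics/o3.png

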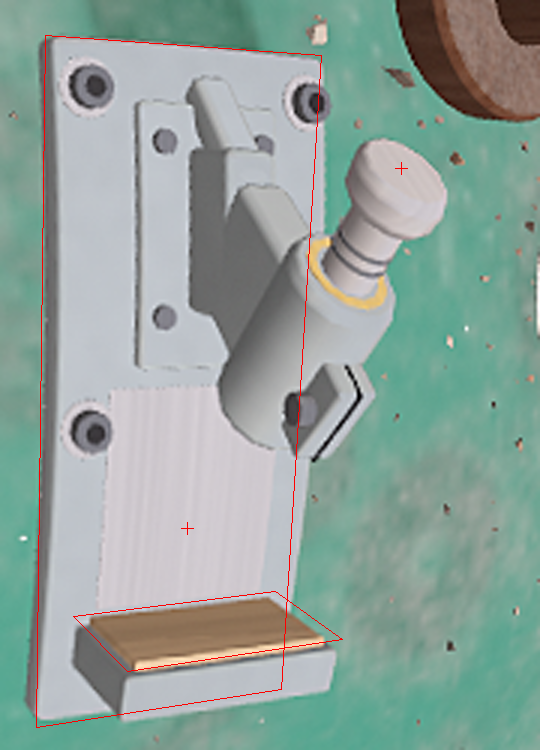

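```bash
python3 - <<'E'
from ov import *
o=q(D,[np.cos(np.radians(-12.5)),np.sin(np.radians(-12.5)),0])
bot.servo_line([.441,.0555,.029],o,.15)
print(get_obs()['wrist_force'].round(1))
hand.move_gripper(.03,40)
print(get_obs()['gripper_width'],get_obs()['time_s'])
bot.servo_line([.441,.0555,.13],None,.25)
p=cl((0,35,46)); print(p)
bot.reach([p[0],p[1],.14],q(D,-xc))
snap('wrist','w2.png');snap('side','s2.png')
g=get_obs();print(g['gripper_width'],g['time_s'],g['wrist_force'].round(1),g['position'])
E
python3 -c "
import cv2,numpy as np
a=cv2.imread('pics/w2.png');b=cv2.imread('pics/s2.png')
cv2.imwrite('pics/v2.png',np.hstack([cv2.resize(a,(440,330)),cv2.resize(b[120:330,250:480],(360,330))]))"
```

```text
[-0.1 -0.3 -0.8]
0.047556045732390494 4.2333
[0.61465268 0.01023729 0.046     ]
0.04719125919130076 5.6333 [ 0.6  0.2 -1. ] [0.61269882 0.01061179 0.13885363]
```

View pics/v2.png

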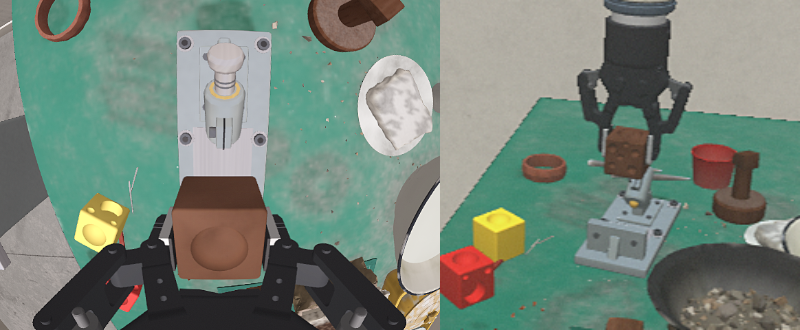

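Run:
```python
from ov import *
draw('w2.png','o4.png',True,(240,30,410,260),3)
g=get_obs();print(g['position'],g['joint_vel'].round(4))
```

```text
[0.61269882 0.01061179 0.13885363] [ 0.0031 -0.0119 -0.0042  0.0006 -0.0004 -0.0014]
```

View pics/o4.png

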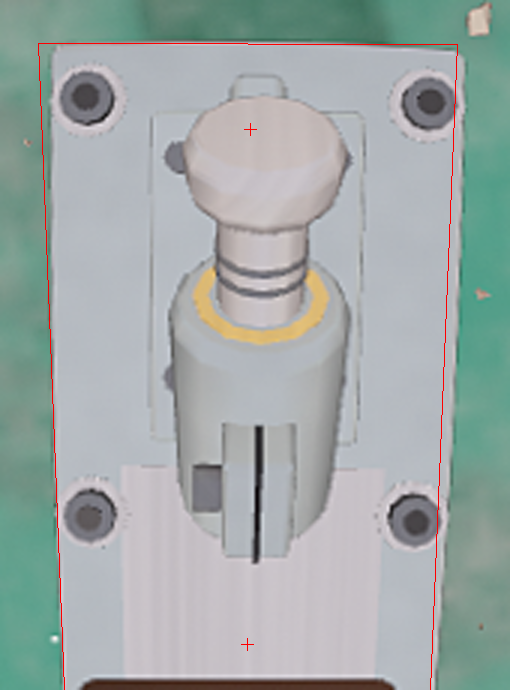

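Run:
```python
from ov import *
K,V,im=load('w2.png')
p=np.array([0.61269882,0.01061179,0.13885363])
h=.024
R=[p+[0,0,.019]+xc*s*h+yc*t*h for s,t in((1,1),(1,-1),(-1,-1),(-1,1))]
qq=proj(K,V,R,True);print(qq)
im=im.copy();cv2.polylines(im,[(qq+.5).astype(int)[:,None]],True,(0,0,255),1)
cv2.imwrite('pics/o5.png',cv2.resize(im[240:420,220:420],None,fx=3,fy=3))
```

```text
[[257.19247276 411.73511202]
 [244.70637369 308.65588819]
 [390.57854922 309.01704891]
 [378.53787285 412.20820225]]
```

View pics/o5.png

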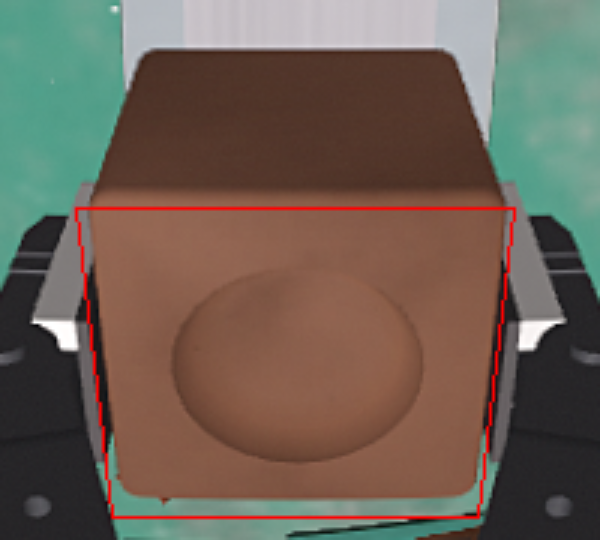

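```bash
sed -i 's/C0=np.array(\[.6195,.0449,0\])/C0=np.array([.6207,.0447,0])/' ov.py
python3 - <<'E'
from ov import *
p=cl((0,36.5,0)); o=q(D,-xc)
bot.servo_line([p[0],p[1],.1],o,.1); 
bot.servo_line([p[0],p[1],.044],o,.1)
bot.dwell(.15);g=get_obs();print(g['position'],p,g['wrist_force'].round(1),g['time_s'])
K=snap('wrist','w3.png')
E
```

```text
[0.61574388 0.00856235 0.04391563] [0.61564494 0.00855174 0.        ] [-0.5 -0.2 -1.4] 7.0417
```

View pics/w3.png

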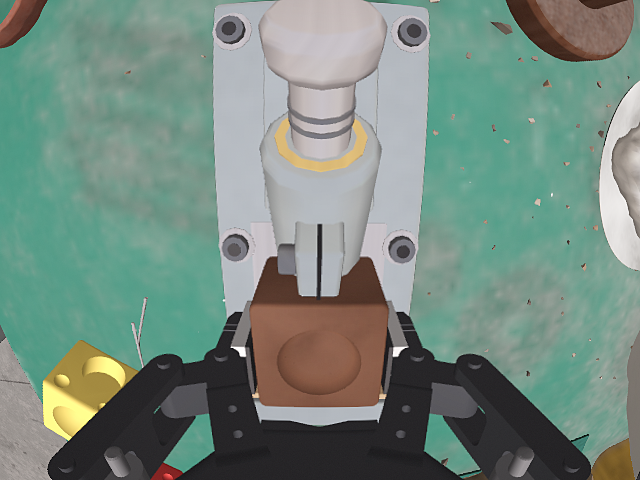

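```bash
python3 - <<'E'
from ov import *
p=cl((0,36.5,0))
for z in (.0435,.0430,.0425):
    bot.servo_line([p[0],p[1],z],None,.05);F=get_obs()['wrist_force'];print(z,F.round(1))
    if F[2]>3: break
hand.move_gripper(.075)
bot.servo_line([p[0],p[1],.17],None,.3)
snap('wrist','w4.png');snap('side','s4.png');print(get_obs()['time_s'],get_obs()['position'])
E
python3 -c "
import cv2,numpy as np
a=cv2.imread('pics/w4.png');b=cv2.imread('pics/s4.png')
cv2.imwrite('pics/v4.png',np.hstack([a[60:420,180:480],cv2.resize(b[190:310,320:430],(390,360))]))"
```

```text
0.0435 [ 0.3  0.2 -1.4]
0.043 [-2.7  0.3  5.6]
8.65 [0.61468016 0.00854993 0.16880319]
```

View pics/v4.png

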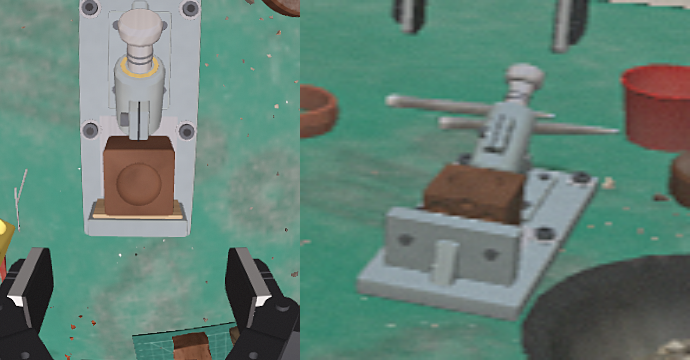

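Run:
```python
from ov import *
bot.reach([.473,-.2945,.18],q(D,[.988,-.155,0]))
bot.dwell(.1);snap('wrist','w5.png');print(get_obs()['time_s'],get_obs()['position'])
```

```text
10.0667 [ 0.47374491 -0.29361207  0.17990726]
```

View pics/w5.png

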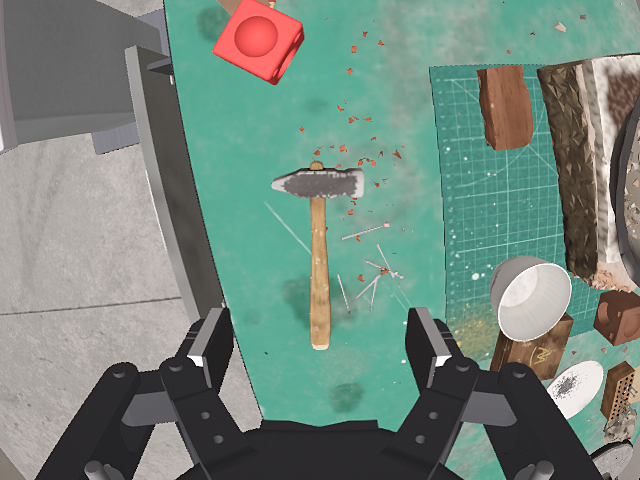

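Run:
```python
from ov import *
K,V,im=load('w5.png')
hs=cv2.cvtColor(im,cv2.COLOR_BGR2HSV)
c=seg(im,[8,60,80],[24,255,255],(300,199,345,352));print(cv2.boundingRect(c))
rows=[]
for r in range(202,346,12):
    xs=c[c[:,1]==r,0]; 
    if len(xs)>1: rows.append(((xs.min()+xs.max())/2,r,xs.max()-xs.min()+1))
rows=np.array(rows)
w=plane(K,V,rows[:,:2],.014,True)
print(np.c_[rows,w[:,:2]*1000].round(1))
pts=np.array([[272,186],[363,182],[363,169],[363,195]])
print((plane(K,V,pts,.012,True)*1000).round(1))
for z in (.48,):pass
x0,y0,x1,y1=255,150,385,235
cv2.imwrite('pics/o6.png',cv2.resize(im[y0:y1,x0:x1],None,fx=6,fy=6,interpolation=cv2.INTER_CUBIC))
```

```text
(310, 199, 21, 147)
[[ 317.5  202.    14.   475.2 -277.2]
 [ 317.5  214.    14.   473.7 -287. ]
 [ 317.5  226.    14.   472.1 -297.1]
 [ 318.5  238.    14.   471.3 -307.5]
 [ 319.   250.    15.   470.1 -318. ]
 [ 319.   262.    17.   468.4 -328.7]
 [ 319.   274.    17.   466.7 -339.8]
 [ 319.5  286.    18.   465.4 -351.2]
 [ 319.5  298.    20.   463.6 -362.9]
 [ 320.   310.    21.   462.2 -375.1]
 [ 320.   322.    21.   460.2 -387.7]
 [ 320.   334.    19.   458.2 -400.8]]
[[ 441.  -258.7   12. ]
 [ 513.8 -266.7   12. ]
 [ 515.1 -256.2   12. ]
 [ 512.4 -277.3   12. ]]
```

View pics/o6.png

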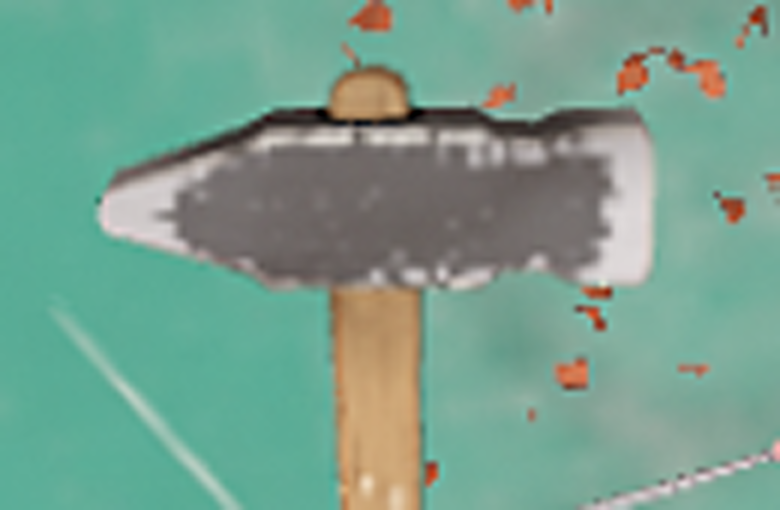

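Run:
```python
from ov import *
o=q(D,[.990,-.139,0]); P=[.4728,-.2944]
hand.move_gripper(.034)
bot.servo_line(P+[.05],o,.2)
for z in (.03,.025,.022,.020):
    bot.servo_line(P+[z],o,.06);F=get_obs()['wrist_force'];print(z,F.round(1))
    if F[2]>4: break
hand.move_gripper(.005,100)
g=get_obs();print(g['gripper_width'],g['position'],g['wrist_force'].round(1),g['time_s'])
snap('wrist','w6.png')
```

```text
0.03 [0.9 0.  1.1]
0.025 [-0.4  0.6  0.7]
0.022 [-0.5  0.7 -0.6]
0.02 [-0.4 -0.  -0.1]
0.010481772178164398 [ 0.47273382 -0.29440948  0.02033463] [-1.7  1.   5.6] 12.9167
```

View pics/w6.png

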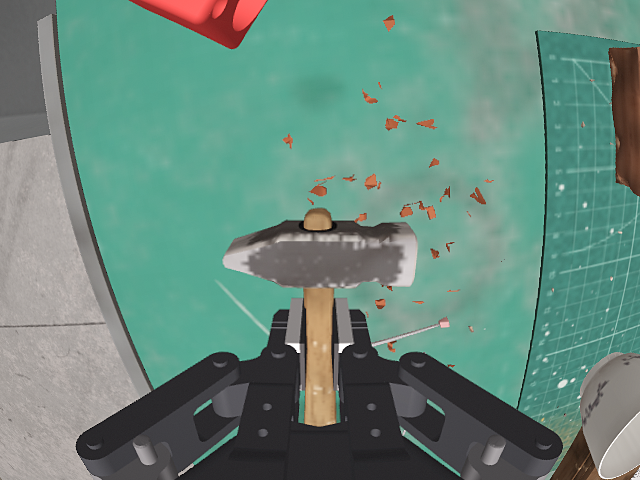

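```bash
cat >> ov.py <<'E'
def sp(dd,travel=0,hx=.032,hf=.036,hy=.0093,dx=0,ds=0):  # TCP with face dd above the head top; ds: shift across the pin along -a
    return cl((0,-68.5,102))+f*travel+xc*(hx+dx)-f*(hf+dd)-a*(hy+ds)
E
python3 - <<'E'
from ov import *
bot.servo_line([.4728,-.2944,.25],None,.3)
snap('wrist','w7.png');snap('side','s7.png')
g=get_obs();print(g['gripper_width'],g['wrist_force'].round(1),g['ft_torque'].round(2),g['time_s'])
for dd in (.09,.05,0,-.02):
    for up in (0,.1):
        j=kinematics.solve_ik(sp(dd)+[0,0,up],q(a,f)); print(dd,up,sp(dd).round(3),None if j is None else np.round(j,2))
E
python3 -c "
import cv2,numpy as np
a=cv2.imread('pics/w7.png');b=cv2.imread('pics/s7.png')
cv2.imwrite('pics/v7.png',np.hstack([a[120:480,120:520],cv2.resize(b[90:390,130:430],(360,360))]))"
```

```text
0.010371470006932275 [ 1.1 -0.2 -2.1] [0.03 0.01 0.02] 13.9833
0.09 0 [0.611 0.207 0.19 ] [-0.    0.45  1.83  0.88  0.97  1.14]
0.09 0.1 [0.611 0.207 0.19 ] [-0.    0.32  1.76  0.79  1.1   1.32]
0.05 0 [0.607 0.176 0.164] [-0.06  0.48  1.86  0.89  0.97  1.06]
0.05 0.1 [0.607 0.176 0.164] [-0.06  0.35  1.79  0.8   1.1   1.24]
0 0 [0.601 0.138 0.132] [-0.12  0.53  1.87  0.9   0.96  0.97]
0 0.1 [0.601 0.138 0.132] [-0.12  0.38  1.82  0.81  1.09  1.14]
-0.02 0 [0.599 0.123 0.119] [-0.15  0.55  1.88  0.9   0.96  0.93]
-0.02 0.1 [0.599 0.123 0.119] [-0.15  0.4   1.83  0.81  1.09  1.1 ]
```

View pics/v7.png

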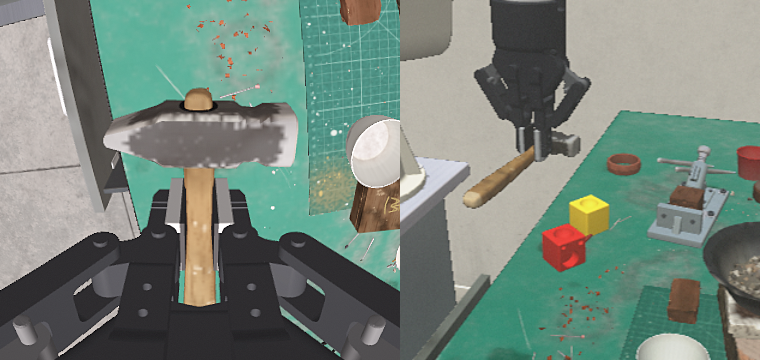

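```bash
python3 - <<'E'
from ov import *
o=q(a,f)
bot.reach(sp(.06)+[0,0,.12],o)
bot.servo_line(sp(.04),o,.25)
bot.dwell(.2)
snap('wrist','w8.png');snap('side','s8.png')
g=get_obs();print(g['position'],sp(.04),g['gripper_width'],g['wrist_force'].round(1),g['time_s'])
E
python3 -c "
import cv2,numpy as np
b=cv2.imread('pics/s8.png')
cv2.imwrite('pics/v8.png',cv2.resize(b[140:310,310:480],(700,600),interpolation=2))"
```

```text
[0.60630269 0.16881726 0.15933088] [0.60572971 0.16870442 0.1579918 ] 0.0102147608899249 [ 0.3  0.3 -2.9] 16.775
```

View pics/w8.png

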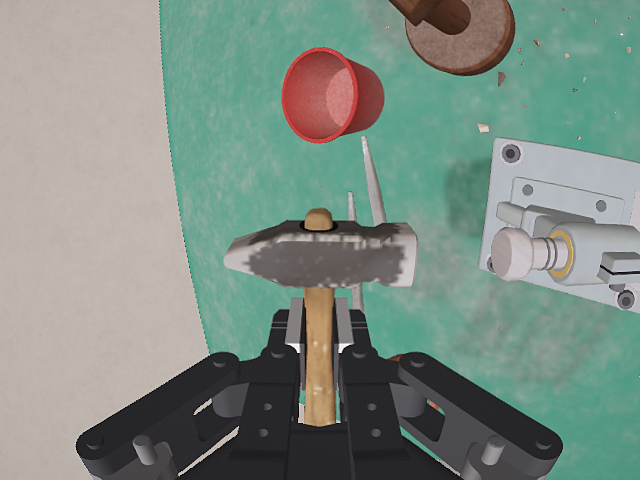

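View pics/v8.png

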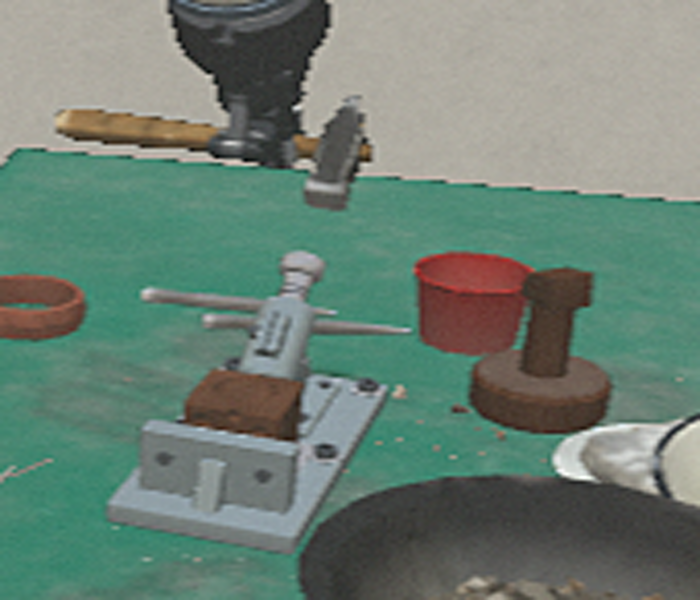

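Run:
```python
from ov import *
K,V,im=load('w8.png')
g=get_obs();p=g['position'];R=Ro.from_quat(g['orientation']).as_matrix()
ph=cl((0,-68.5,102))
def circ(c,n,r):
    u=np.cross(n,[0,0,1.]);u/=np.linalg.norm(u);v=np.cross(n,u);t=np.linspace(0,2*np.pi,40)
    return c+r*(np.cos(t)[:,None]*u+np.sin(t)[:,None]*v)
im=im.copy()
def pl(X,c): cv2.polylines(im,[(proj(K,V,X,True)*8).astype(int)[:,None]],False,c,1,shift=3)
print((R.T@(ph-p)).round(4))
pl(circ(ph,f,.012),(0,0,255))
fc=p+R@np.array([-.032,.0093,.036]); pl(circ(fc,R[:,2],.011),(255,0,255))
wd=p+R@np.array([-.032,.0093,-.036]); pl(np.array([wd,fc]),(255,0,255))
pl(np.array([p+R@np.array([.1,.0093,0]),p+R@np.array([-.05,.0093,0])]),(255,255,0))
cv2.imwrite('pics/o8.png',cv2.resize(im[180:420,210:560],None,fx=2.25,fy=2.25,interpolation=cv2.INTER_CUBIC))
C=lambda X:V[:3,:3]@X+V[:3,3]
print(C(ph),C(fc),C(p))
```

```text
[-0.0313  0.0102  0.0771]
[0.07727296 0.00636646 0.1463426 ] [0.03620408 0.0059982  0.14528368] [0.0001879  0.03925729 0.14706063]
```

View pics/o8.png

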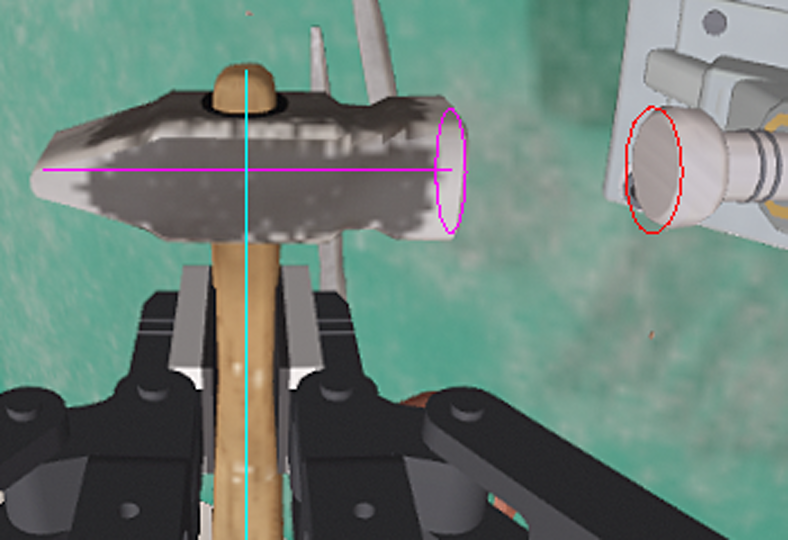

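Run:
```python
from ov import *
K,V,im=load('s8.png')
g=get_obs();p=g['position'];R=Ro.from_quat(g['orientation']).as_matrix()
ph=cl((0,-68.5,102))
def circ(c,n,r):
    u=np.cross(n,[0,0,1.]);u/=np.linalg.norm(u);v=np.cross(n,u);t=np.linspace(0,2*np.pi,40)
    return c+r*(np.cos(t)[:,None]*u+np.sin(t)[:,None]*v)
x0,y0,k=350,150,7
im=cv2.resize(im[y0:y0+80,x0:x0+80],None,fx=k,fy=k,interpolation=cv2.INTER_CUBIC)
def pl(X,c): cv2.polylines(im,[((proj(K,V,X)+.5-[x0,y0])*k).astype(int)[:,None]],False,c,1)
pl(circ(ph,f,.012),(0,0,255))
fc=p+R@np.array([-.032,.0093,.036]); pl(circ(fc,R[:,2],.010),(255,0,255))
wd=p+R@np.array([-.032,.0093,-.036]); pl(np.array([wd,fc]),(255,0,255))
pl(np.array([p+R@np.array([.1,.0093,0]),p+R@np.array([-.05,.0093,0])]),(255,255,0))
cv2.imwrite('pics/o9.png',im)
```

```text
(no output)
```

View pics/o9.png

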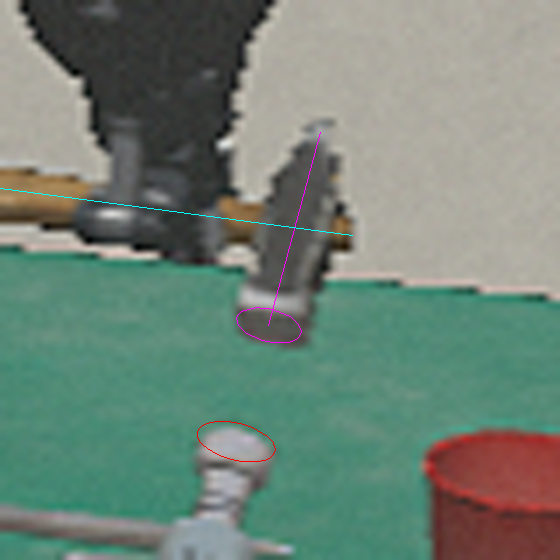

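```bash
cat >> ov.py <<'E'
def blow(end,start=.08,v=.4,back=.04,dx=0,ds=0):
    o=q(a,f)
    bot.servo_line(sp(start,dx=dx,ds=ds),o,.25)
    bot.servo_line(sp(0,end,dx=dx,ds=ds),o,v)
    g=get_obs();t=get_obs()['time_s']
    print('end',np.round((g['position']-sp(0,0))@f*1000,1),'F',g['wrist_force'].round(1),g['gripper_width'])
    bot.servo_line(sp(back,dx=dx,ds=ds),o,.3)
E
python3 - <<'E'
from ov import *
blow(.010)
snap('wrist','w10.png');snap('side','s10.png');print(get_obs()['time_s'])
K,V,im=load('w10.png');cv2.imwrite('pics/v10.png',im[180:420,210:640])
E
```

```text
end 11.7 F [-0.3  0.4 -1.6] 0.010685133704820032
17.875
```

View pics/v10.png

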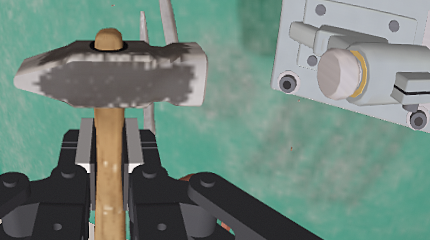

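Run:
```python
from ov import *
K,V,im=load('w10.png');K2,V2,i2=load('s10.png')
A=cv2.resize(im[180:320,470:640],(486,400),interpolation=2);B=cv2.resize(i2[195:305,330:420],(327,400),interpolation=2)
cv2.imwrite('pics/v11.png',np.hstack([A,B]))
for t in(0,.01,.015,.02): print(t,proj(K,V,cl((0,-68.5,102))+f*t,True),proj(K2,V2,cl((0,-68.5,102))+f*t))
```

```text
0 [[503.3778692 255.1247003]] [[383.23239039 212.61662533]]
0.01 [[522.562044  254.9217915]] [[382.13323348 216.68821956]]
0.015 [[531.72729802 254.81416488]] [[381.58060442 218.73531698]]
0.02 [[540.61020997 254.70315922]] [[381.02592655 220.7900038 ]]
```

View pics/v11.png

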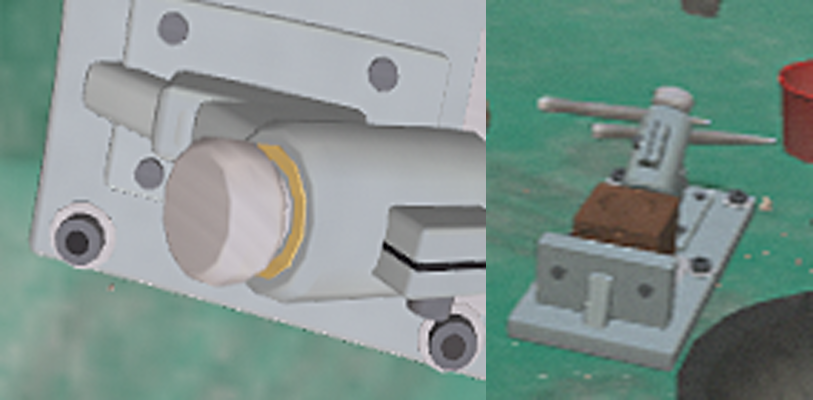

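Run:
```python
from ov import *
blow(.021,v=.48,start=.07)
snap('wrist','w12.png');snap('side','s12.png');print(get_obs()['time_s'])
K,V,im=load('w12.png');K2,V2,i2=load('s12.png')
A=cv2.resize(im[180:320,470:640],(486,400),interpolation=2);B=cv2.resize(i2[195:305,330:420],(327,400),interpolation=2)
cv2.imwrite('pics/v12.png',np.hstack([A,B]))
```

```text
end 21.2 F [5.2 7.  3.2] 0.010174164118829567
18.9333
```

View pics/v12.png

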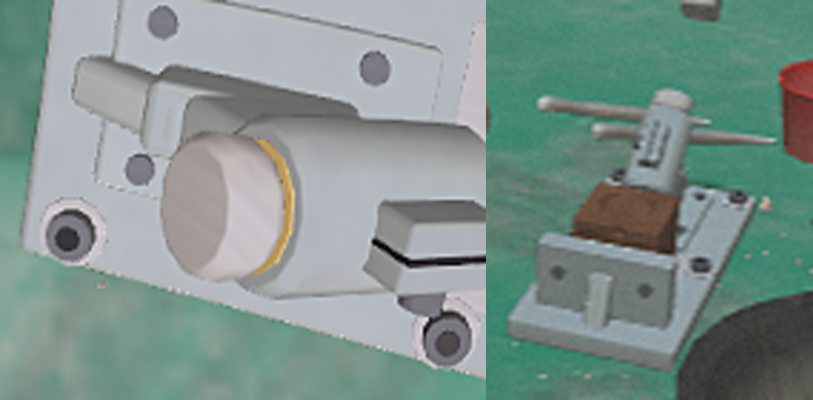

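View pics/w12.png

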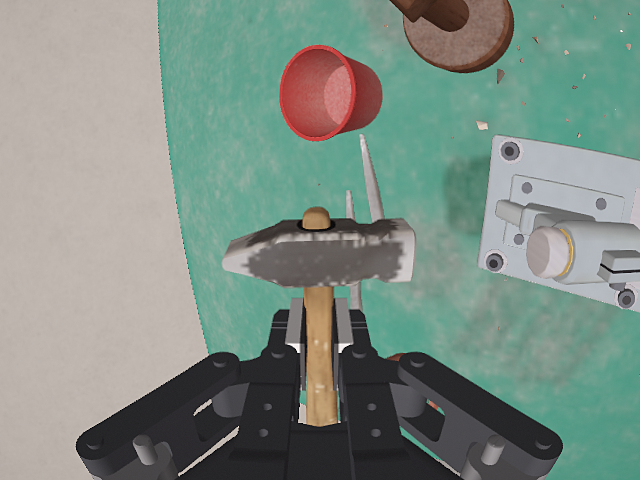

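Run:
```python
from ov import *
blow(.0225,v=.48,start=.07)
bot.dwell(.2)
snap('wrist','w13.png');snap('side','s13.png');print(get_obs()['time_s'],get_obs()['position'],get_obs()['wrist_force'])
K,V,im=load('w13.png')
_,V0,i0=load('w12.png')
A=cv2.resize(im[200:310,500:640],None,fx=2.8,fy=2.8,interpolation=2);B=cv2.resize(i0[200:310,500:640],None,fx=2.8,fy=2.8,interpolation=2)
cv2.imwrite('pics/v13.png',np.hstack([B,A]))
```

```text
end 21.4 F [ 2.9 13.4  8.7] 0.010341504841459362
20.2 [0.6053245  0.1678563  0.15693504] [ 0.23992776 -0.70426946 -2.75282678]
```

View pics/v13.png

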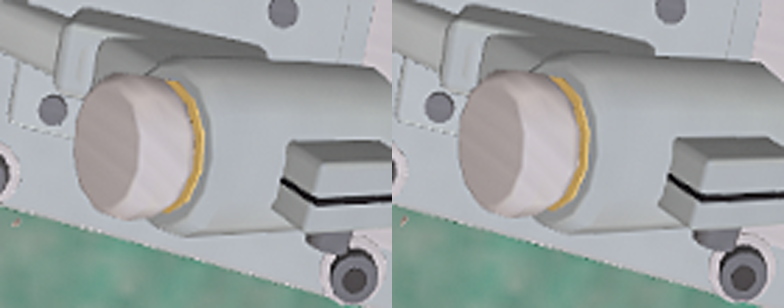

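Run:
```python
from ov import *
o=q(D,[.990,-.139,0]); P=[.4728,-.2944]
bot.servo_line(sp(.06)+[0,0,.10],q(a,f),.25)
bot.reach(P+[.2],o)
bot.servo_line(P+[.04],o,.2)
for z in (.03,.026,.0235,.022,.021,.020):
    bot.servo_line(P+[z],o,.05);F=get_obs()['wrist_force'];print(z,F.round(1))
    if F[2]>2.5: break
snap('wrist','w14.png');g=get_obs();print(g['position'],g['time_s'])
```

```text
0.03 [-0.5  0.2 -1.9]
0.026 [-0.4  0.6 -1.2]
0.0235 [-0.1 -0.7 -2.6]
0.022 [-1.6  0.3  1.5]
0.021 [-3.8 -0.8  7.9]
[ 0.47279248 -0.29465855  0.02148417] 24.975
```

View pics/w14.png

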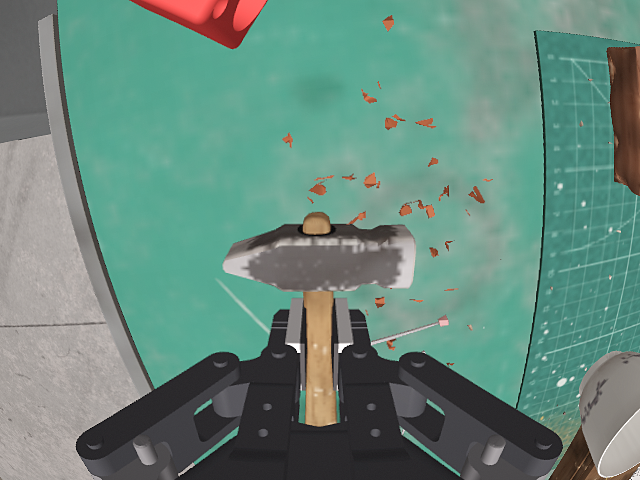

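Hammer rests on the bench at its old spot. Release, retreat, then inspect hammer and clamp.

Run:
```python
from ov import *
hand.move_gripper(.035)
bot.servo_line([.4728,-.2944,.20],None,.25)
snap('wrist','w15.png')
p=cl((0,30,0)); bot.reach([p[0],p[1],.25],q(D,-xc)); bot.dwell(.3)
snap('wrist','w16.png')
p=[.35,-.25,.3]; bot.reach(p,q(D,[.99,-.139,0])); snap('top','t16.png');snap('side','s16.png')
print(get_obs()['time_s'])
_,_,a1=load('w15.png');_,_,b1=load('w16.png')
cv2.imwrite('pics/v16.png',np.hstack([cv2.resize(a1[80:400,180:460],(400,457)),cv2.resize(b1[80:400,180:460],(400,457))]))
_,_,a1=load('t16.png');_,_,b1=load('s16.png')
cv2.imwrite('pics/v17.png',np.hstack([cv2.resize(a1[150:350,140:540],(500,250)),cv2.resize(b1[195:305,320:430],(250,250))]))
```

```text
29.4167
```

View pics/v16.png

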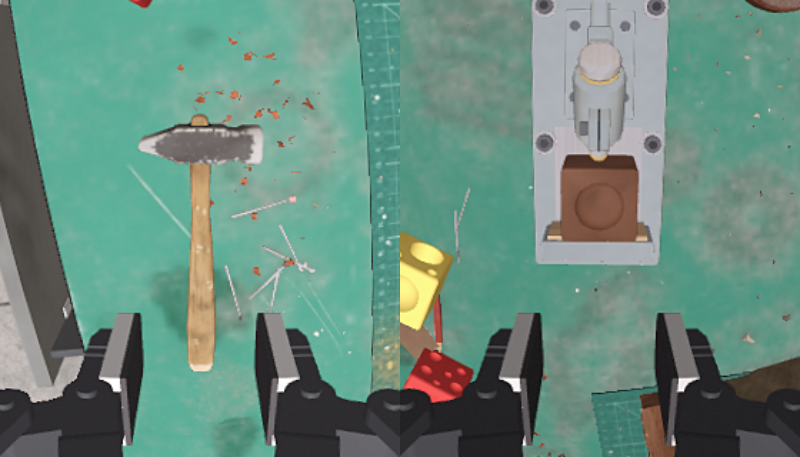

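View pics/v17.png

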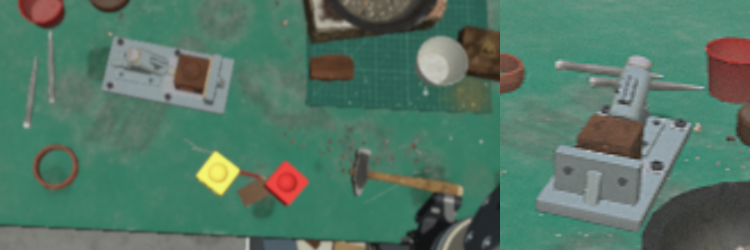

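```bash
python3 -c "
from h import *
print(get_obs()['time_s'],hand_in())"
```

```text
the job is handed in; nothing more can be done
29.4167 None
```

I set the brown block from the front edge of the bench, dish up, in the middle of the clamp bed. Then I drove the pin home along its slope with three hammer blows and laid the hammer flat at its old spot. I handed in at 29.4 s on the robot's clock, well under the 54 s limit.

- **Pin home:** the pin looked identical before and after the third blow, its head down on the barrel's brass ring. On that blow the hammer stopped about 1 mm short of its commanded point, against a solid stop. I had no direct reading of the pin's travel.
- **Block held:** the last wrist view shows the block square and centred, with no visible gap at the fence and the brass nose against its side. I did not test the tightness by touching it.
- **The rest:** the punches and the offcut look unmoved, and the arm was clear of everything. I read the wrist force only before and after moves, where it stayed under about 20 N, so any peak during the blows went unseen.
- **Camera disagreement:** the top and wrist cameras differed by about 2 mm on the clamp's position. I placed the block at a compromise between them, and the wrist view confirmed it was centred.

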